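Sort the stripped-down parts of the reactor rig

TASK

Put away the parts taken off the reactor rig: stand both black-knobbed needle valves upright in the blue tray, and lay the pressure gauge face up in the yellow tray, setting it down gently rather than dropping it. Slip the two drilled plates over the four posts of the steel carrier, fully down, the copper plate underneath and the green one flat on top of it. Leave the orange-capped bottle and the wrench where they are.

Things in the scene. Friction and masses are not known exactly. Their poses are not given: they have to be found in the camera images.
- valve_a: A needle valve standing upright, 60 mm tall: brass block 34 x 34 x 26 mm high, a tube stub to each side along its x axis (66 mm over the stubs, 19 mm in diameter at the nuts, their axis 13 mm up), a thin stem, and on top a round black knob (white line on its top) 28 mm in diameter from 38 to 60 mm up, on the valve's axis. Origin: centre of the underside; z up. About 0.18 kg. It looks the same turned by half a turn. Starts at any yaw.
- valve_b: A second needle valve, identical to valve_a.
- gauge: A pressure gauge lying on its back: round steel case 50 mm in diameter and 28 mm high, white face with black marks and a red needle on top, brass stem 12 mm in diameter sticking out 30 mm sideways along its -x axis (with a 16 mm square nut), axis 14 mm up. Origin: centre of the case's underside; z up through the face. About 0.16 kg, fragile.
- copper_plate: A copper plate 90 (x) x 62 (y) x 10 mm, lying flat, with four through holes 11 mm in diameter at x = +-34, y = +-15 mm. Origin: centre of the underside; z up. About 0.40 kg. The same turned by half a turn.
- green_plate: A green insulating plate 90 (x) x 50 (y) x 10 mm, lying flat, with four through holes 11 mm in diameter at x = +-34, y = +-15 mm. Origin: centre of the underside; z up. About 0.12 kg. The same turned by half a turn.
- carrier: The plate carrier, fixed to the table: dark steel base 110 (x) x 70 (y) x 10 mm with four standoffs at x = +-34, y = +-15 mm. Each is a brass shoulder 17 mm in diameter whose top lies 20 mm above the table, with a steel post 6 mm in diameter above it, tapering over the last 7 mm to its tip 50 mm above the table. The first plate comes to rest on the shoulders (its underside 20 mm up), the next on the first (30 mm up). Origin: centre of the underside; z up.
- valve_tray: Blue open tray fixed to the table, 130 (x) x 150 (y) x 28 mm high, walls and floor 4 mm thick. Origin: centre of the underside; z up.
- gauge_tray: Yellow open tray fixed to the table, 130 (x) x 150 (y) x 28 mm high, walls and floor 4 mm thick. Origin: centre of the underside; z up.
- bottle: Bystander: milky-white capped bottle 64 mm in diameter, 90 mm tall, orange cap. Origin: centre of the underside.
- wrench: Bystander: steel wrench 170 mm long, lying along its x axis. Origin: on the tool at table height.
Mind the look-alikes: they are no part of the job. What is shaped like the valve_b but pink is not meant. There is more than one size of the green_plate; the job needs the larger.

How it is judged:
At the end, for the whole second after the job is handed in: Valves upright (7 deg) on the blue tray's floor, gauge face up (7 deg) on the yellow tray's; copper plate on the carrier's shoulders, green plate flat on it (height 3 mm, centre 6 mm); all released and at rest; bottle and wrench within 30 mm of their starts (x of valve_a in the frame of valve_tray between -0.055 and 0.055 m and y of valve_a in the frame of valve_tray between -0.065 and 0.065 m and z of valve_a in the frame of valve_tray between 0 and 0.009 m and angle between each of valve_a, valve_b, gauge's own z axis and vertical below 0.12 rad and x of valve_b in the frame of valve_tray between -0.055 and 0.055 m and y of valve_b in the frame of valve_tray between -0.065 and 0.065 m and z of valve_b in the frame of valve_tray between 0 and 0.009 m and x of gauge in the frame of gauge_tray between -0.055 and 0.055 m and y of gauge in the frame of gauge_tray between -0.065 and 0.065 m and z of gauge in the frame of gauge_tray between 0 and 0.009 m and horizontal distance between each of copper_plate, green_plate and carrier below 0.006 m and angle between the x axis of each of copper_plate, green_plate and the x axis of carrier, either way round below 0.15 rad and angle between each of copper_plate, green_plate's own z axis and vertical below 0.05 rad and z of copper_plate in the frame of carrier between 0.017 and 0.023 m and z of green_plate in the frame of carrier between 0.027 and 0.033 m and linear speed of each of copper_plate, green_plate, valve_a, valve_b, gauge below 0.02 m/s and angular speed of each of copper_plate, green_plate, valve_a, valve_b, gauge below 0.2 rad/s and distance of each of bottle, wrench from where it was at the start of the episode below 0.03 m); the robot touches nothing.
It fails at once if the gauge is dropped (falls free from more than about 25 mm) (linear speed of gauge above 0.7 m/s and contact force between the fingers and gauge below 0.05 N).
It fails at once if the bottle is shifted by more than 30 mm (distance of bottle from where it was at the start of the episode above 0.03 m).
It fails at once if the wrench is shifted by more than 30 mm (distance of wrench from where it was at the start of the episode above 0.03 m).
It also fails if it takes over 128 s, if anything falls off the work surface, if the arm or the gripper's body presses on something with over 40 N, if the wrist force passes 120 N, or if a joint passes its speed limit or range.

ROBOT

A 7-joint arm with a two-finger parallel gripper is mounted at the origin on the work surface. World frame = base frame: x ahead of the robot, y to its left, z up, the work surface at z = 0. Lengths are in m, angles in rad, forces in N, time in s.
With the tool pointing down it reaches from about 0.4 to 0.75 m from the base axis. Payload 19.5 kg.
Tool frame: the origin (TCP) lies at the very end of the fingers, on their centre line; the grasp point (between the pads) lies 19 mm behind it (arm.grip_depth is the distance from the TCP to the grasp point, in m); z points along the fingers, y is the line along which they close (so a half turn about z gives the same grasp; the last joint's range is limited). The gripper opens to 85 mm and grips with 20 to 120 N. Pads are 22 mm wide; open, the fingers measure 114 mm over their backs; the gripper's body (76 mm by 85 mm) begins 54 mm behind the grasp point. The pads swing forward as they close: fully open they stand 13 mm farther back than shut.
Start: joints at [1.098, 0.707, -0.028, 1.485, 0.022, 0.951, -0.075], TCP at [0.24, -0.522, 0.231] pointing down, gripper open.
Joint ranges: [-2.71, 2.71], [-0.32, 2.16], [-1.57, 1.52], [0, 2.45], [-1.46, 4.6], [0, 2.02], [-2.83, 2.83]. Speed limits (rad/s): [1.89, 1.89, 2.57, 2.57, 3.01, 3.01, 3.01].

INTERFACE

Orientations are given as [roll, pitch, yaw] about the fixed x, y, z axes, in that order (R = Rz(yaw) Ry(pitch) Rx(roll)).
In Python, from workcell import monitor, cams, ticket, outline_of, pinpoint, arm gives the robot as it stands.
- The arm moves only by the shell command python3 -m pendant 'ROWS'. ROWS is JSON, a list of rows, each a list of 3 entries, a list of its own where there are three numbers: the shift along the world's x, y, z in mm, then the turn, a rotation vector about the world's x, y, z in rad, then the closure, from -1 (fully open) to 1 (shut), so that 0 is half open. In form: [[[tx, ty, tz], [ax, ay, az], grip], ...]. A call has 1 to 8 rows; each row is the pose to reach, as a shift and turn from the pose commanded when the call began; what a row does not reach only later rows make up. A row lasts 1/10 s, in which the tool goes at most 50 mm and 8.59 degrees, less where a joint would pass 70% of its speed; a pose out of reach is approached as far as the arm can. A call with a gripper value outside its range is refused whole. The fingers move at their own pace and stop on an object; the grip force is fixed at half the most. Time passes only in rows, so rows that repeat a pose let the fingers close. It gives the time, the measured TCP pose, the force, the opening and the grip force at its end, in the units of the state.
- monitor.observe(): the state, without advancing time (a new reading comes with each control period).
- cams.camera(name): name is "side" or "top"; returns (picture, depth): 400x640x3 uint8, red, green, blue; 400x640 float32, m along the optical axis (not along the pixel's ray), 0 where there is no reading.
- cams.get_calibration(name): a dict with "fx", "fy", "cx", "cy" (pixels), "dist_coeffs" ([k1, k2, p1, p2, k3] as OpenCV has them; the pictures are not rectified), "R" (3x3) and "t" (3): a world point X has camera coordinates R X + t. Camera axes: x right, y down, z forward; pixel columns grow to the right and rows downward; lengths in m; the calibration is good to about 2 mm. A picture is of the moment at which its call begins. get_calibration takes no time and is no camera call.
- ticket.job_done(): hands the job in; it is judged then, once.
Trained networks look in the newest picture that a camera, given by its name, has taken for a name from the list of things; names that differ only in an ending like _2 or _b are one class to them, and where a whole thing is asked for, a point or a joint stands for the part that bears it (a point fixed in the world has none). Each returns a list of dicts, best first, with "conf" (0 to 1); they miss things now and then, are a little off and sometimes report something else, mostly with a low value. They report only what shows in the picture. A call takes as long as a camera call. They do not tell look-alikes from the thing itself.
- outline_of(camera, target): "region" (400x640 bool, what is visible of it) and "rect" ([left, top, right, bottom] in pixels, round what is visible of it).
- pinpoint(camera, target): "location" ([column, row] in pixels: a listed point, or the origin of a listed thing).
The state is a dict: "t": time; "q": joint angles; "dq": joint speeds; "effort": joint torques, N m; "tcp_pos": TCP position; "orientation": TCP orientation; "contact_force": force on the tool from outside, world axes, zero at the start; "wrist_torque": the same for the moment, N m; "grip_width": finger opening in m; "grip_force": force on a finger pad.
Only numpy, scipy, OpenCV 4.12 (cv2) and the standard library are available. Lean on these libraries where they do the work, as an engineer would, in place of code of your own. Each camera call takes 0.05 s, during which the arm holds its last target. There are 200 camera calls.

## Working session

There is one attempt and no reset: what is moved stays moved. The work goes in short steps, Python scripts to look and compute and a shell command to move; the robot and the scene stay as the last step left them, time stands still between calls to the robot, and variables do not carry over. Pictures are saved under pics/ and viewed, at most 14 in all, crops included, and the job is handed in when it is done.

```bash
ls; mkdir -p pics
python3 - <<'E'
from workcell import monitor,cams
import cv2,numpy as np
s=monitor.observe();print({k:np.round(v,3).tolist() for k,v in s.items()})
for n in("top","side"):
    p,d=cams.camera(n);cv2.imwrite(f"pics/{n}0.png",p[:,:,::-1]);np.savez(f"{n}0.npz",p=p,d=d)
    c=cams.get_calibration(n);print({k:np.round(v,3).tolist() for k,v in c.items()})
E
```

```text
pics
{'t': 0.0, 'q': [1.098, 0.707, -0.028, 1.485, 0.022, 0.951, -0.076], 'dq': [-0.001, 0.001, -0.001, 0.002, 0.0, 0.001, 0.0], 'effort': [-0.0, -88.323, 1.235, -23.616, 0.017, 0.007, 0.0], 'tcp_pos': [0.24, -0.522, 0.231], 'orientation': [-3.141, 0.0, 0.431], 'contact_force': [-0.072, 0.192, 0.657], 'wrist_torque': [0.014, -0.011, 0.021], 'grip_force': 0.0, 'grip_width': 0.086}
{'fx': 375.266, 'fy': 375.266, 'cx': 316.835, 'cy': 194.89, 'dist_coeffs': [-0.001, 0.0, 0.0, 0.0, 0.0], 'R': [[-0.018, -1.0, 0.015], [-0.995, 0.017, -0.103], [0.103, -0.016, -0.995]], 't': [-0.082, 0.543, 1.14]}
{'fx': 446.663, 'fy': 446.663, 'cx': 324.223, 'cy': 200.143, 'dist_coeffs': [0.009, 0.0, 0.0, 0.0, 0.0], 'R': [[-0.916, -0.401, 0.009], [-0.311, 0.697, -0.646], [0.253, -0.594, -0.764]], 't': [0.459, 0.274, 1.153]}
```

View pics/top0.png

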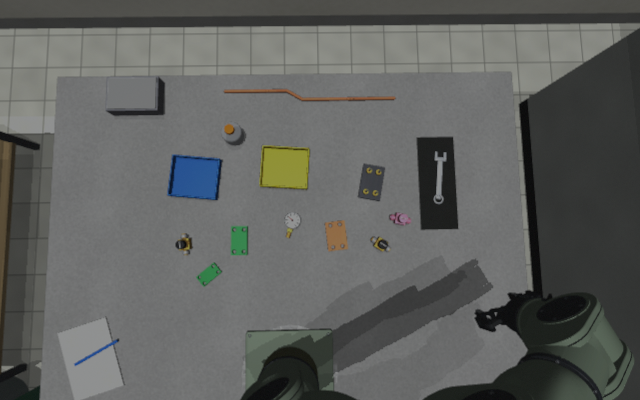

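View pics/side0.png

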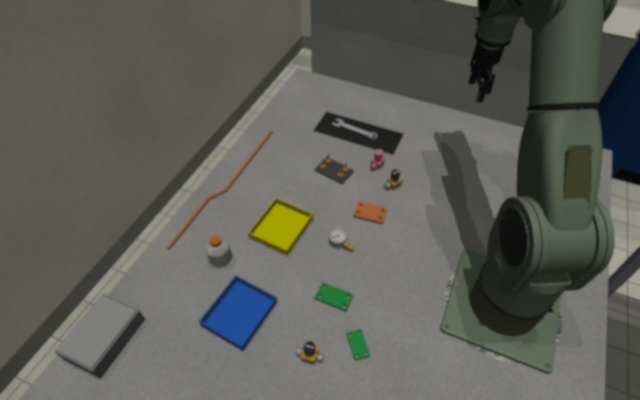

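The top picture shows the valves at (183,244) and (381,244), with the pink look-alike at (400,218). The gauge is at (293,220), copper at (336,235), large green at (240,240) and small green at (209,274). The carrier is at (371,182), the blue tray at (195,178) and the yellow tray at (285,168). The side view agrees.

```bash
cat > h.py <<'E'
import numpy as np,cv2
from workcell import monitor,cams,ticket,outline_of,pinpoint
def world(n,px,z):
    c=cams.get_calibration(n);K=np.array([[c['fx'],0,c['cx']],[0,c['fy'],c['cy']],[0,0,1]])
    u=cv2.undistortPoints(np.asarray(px,float).reshape(-1,1,2),K,np.array(c['dist_coeffs'])).reshape(-1,2)
    R=np.array(c['R']);t=np.array(c['t']);C=-R.T@t
    r=np.c_[u,np.ones(len(u))]@R
    return C+r*((z-C[2])/r[:,2])[:,None]
def rect(n,mask,z):
    "min-area rect of a mask on plane z: centre, size(long,short), yaw of long side"
    cs,_=cv2.findContours(mask.astype(np.uint8),cv2.RETR_EXTERNAL,cv2.CHAIN_APPROX_NONE)
    w=world(n,max(cs,key=cv2.contourArea).reshape(-1,2),z)[:,:2]
    (x,y),(a,b),an=cv2.minAreaRect((w*1000).astype(np.float32))
    if a<b:a,b,an=b,a,an+90
    return np.round([x,y,a,b,(an+90)%180-90],1)
def colour(p,name):
    H=cv2.cvtColor(p,cv2.COLOR_RGB2HSV).astype(int);h,s,v=H[...,0],H[...,1],H[...,2]
    return dict(green=(h>50)&(h<75)&(s>150)&(v>60),copper=(h<14)&(s>90)&(v>80),blue=(h>100)&(h<125)&(s>120),
      yellow=(h>22)&(h<35)&(s>150),brass=(h>13)&(h<30)&(s>110)&(v>70),black=(v<45))[name]
def shoot(n):return cams.camera(n)
E
python3 - <<'E'
from h import *
Z=dict(valve_a=.013,gauge=.028,copper_plate=.010,green_plate=.010,carrier=.01,valve_tray=.028,gauge_tray=.028,bottle=.09,wrench=0.005)
for n in("top","side"):
    p,d=shoot(n)
    for k,z in Z.items():
        for o in outline_of(n,k):
            if o['conf']<.3:continue
            m=o['region'];print(n,k,round(o['conf'],2),np.round(o['rect']),"rect",rect(n,m,z))
        zz=0 if k!='valve_a' else 0
        for o in pinpoint(n,k):
            if o['conf']>.3:print("   pt",round(o['conf'],2),np.round(o['location'],1),np.round(world(n,[o['location']],zz)[0]*1000,1))
E
python3 -c "
import cv2
p=cv2.imread('pics/top0.png')
a=cv2.resize(p[140:290,165:415],None,fx=3.2,fy=3.2,interpolation=cv2.INTER_CUBIC);cv2.imwrite('pics/top0c.png',a)"
```

```text
top valve_a 0.74 [178. 231. 192. 255.] rect [398.4 323.   53.5  52.7  50.1]
top valve_a 0.63 [374. 235. 388. 253.] rect [ 387.1 -284.2   53.    40.3   88.9]
top valve_a 0.46 [390. 211. 406. 224.] rect [ 465.4 -350.    66.2   37.7   89. ]
top valve_a 0.32 [281. 212. 299. 236.] rect [455.7  -3.2  75.9  47.7 -37.8]
   pt 0.75 [397.5 217.7] [ 467.  -346.7    0. ]
   pt 0.67 [380.7 244.7] [ 382.9 -290.1    0. ]
   pt 0.55 [187.9 243.8] [396.9 315.2   0. ]
top gauge 0.62 [222. 120. 244. 148.] rect [743.2 172.5  77.8  64.8  44.1]
top gauge 0.53 [284. 211. 300. 234.] rect [455.   -5.3  73.6  50.6 -42.6]
   pt 0.75 [290.8 220.2] [465.   -7.7   0. ]
top copper_plate 0.69 [328. 218. 346. 248.] rect [ 416.1 -149.    88.7   58.5    5.6]
top copper_plate 0.57 [357. 163. 384. 198.] rect [ 582.  -263.7  113.3   71.7  -10.2]
   pt 0.79 [338.4 234.9] [ 416.  -157.3    0. ]
top green_plate 0.8 [198. 266. 217. 285.] rect [304.8 247.5  72.9  40.1 -52. ]
top green_plate 0.6 [229. 227. 246. 252.] rect [4.061e+02 1.553e+02 8.740e+01 4.680e+01 1.000e-01]
   pt 0.78 [235.8 241.5] [401.3 165.6   0. ]
   pt 0.5
[... 1845 characters left out ...]
.1]
   pt 0.78 [334.4 295.8] [407.1 147.2   0. ]
   pt 0.71 [359.5 344.8] [300.5 243.8   0. ]
   pt 0.79 [332.8 169.4] [ 590.1 -274.5    0. ]
side valve_tray 0.62 [199. 274. 276. 350.] rect [602.2 295.2 156.  138.2  83.3]
   pt 0.87 [242.6 310.4] [605.2 280.    0. ]
side gauge_tray 0.58 [253. 200. 314. 254.] rect [629.   13.8 170.9 140.6  86.3]
   pt 0.89 [285.6 227.3] [ 6.244e+02 -2.000e-01  0.000e+00]
side bottle 0.82 [204. 237. 230. 269.] rect [713.3 194.5 103.   60.8 -43.9]
   pt 0.76 [219.5 255.9] [747.6 163.3   0. ]
   pt 0.68 [335.1 241.8] [471.7 -11.6   0. ]
side wrench 0.81 [336. 117. 377. 140.] rect [ 589.7 -483.7  160.6   35.4   -5.3]
   pt 0.6 [353.7 125.8] [ 606.5 -506.     0. ]
```

View pics/top0c.png

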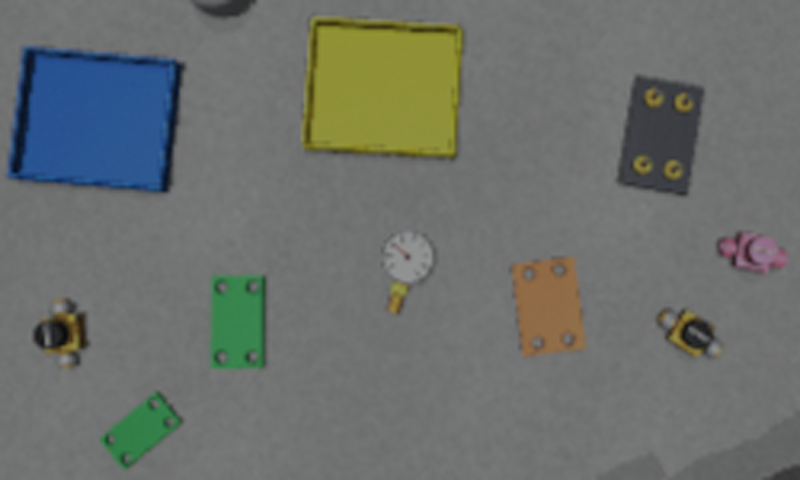

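The crop confirms yaws and that the large green plate is the one at (240,240). Now I'll refine the numbers with colour centroids in both cameras.

```bash
cat >> h.py <<'E'
def blob(m,x0,y0,x1,y1):
    o=np.zeros_like(m);o[y0:y1,x0:x1]=m[y0:y1,x0:x1];return o
def cen(n,m,z):
    "centroid and principal yaw of the filled mask on plane z (mm, deg)"
    cs,_=cv2.findContours(m.astype(np.uint8),cv2.RETR_EXTERNAL,cv2.CHAIN_APPROX_NONE)
    f=np.zeros(m.shape,np.uint8);cv2.drawContours(f,[max(cs,key=cv2.contourArea)],-1,1,-1)
    y,x=np.nonzero(f);w=world(n,np.c_[x,y],z)[:,:2]*1000
    c=w.mean(0);C=np.cov((w-c).T);v=np.linalg.eigh(C)[1][:,1]
    return np.round([*c,np.degrees(np.arctan(v[1]/v[0])),f.sum()],1)
E
python3 - <<'E'
from h import *
B=dict(top=dict(copper=(320,215,352,256),green=(225,222,252,258),brass=(355,160,390,204),ka=(172,230,198,260),kb=(366,230,396,258)),
 side=dict(copper=(350,196,392,230),green=(310,278,358,314),brass=(312,150,356,186),ka=(295,336,325,366),kb=(382,164,406,194)))
for n in B:
    z=np.load(n+"0.npz");p=z['p'];b=B[n]
    for k in("copper","green"):
        m=blob(colour(p,k),*b[k]);print(n,k,cen(n,m,.01),rect(n,m,.01))
    m=blob(colour(p,"brass"),*b['brass']).astype(np.uint8)
    N,l,s,c=cv2.connectedComponentsWithStats(m,connectivity=8)
    print(n,"shoulders",[(s[i,4],np.round(world(n,[c[i]],.02)[0,:2]*1000,1).tolist()) for i in range(1,N)])
    for k in("ka","kb"):
        m=blob(colour(p,"black"),*b[k]);print(n,k,cen(n,m,.05), cen(n,m,.06))
    if n=="top":
        for k,(x,y) in dict(a=(186,244),b=(380.6,244.4),a0=(185.3,236.3),a1=(186.9,252.5),b0=(373.8,239.7),b1=(387.5,249)).items():print(k,np.round(world(n,[(x,y)],.013)[0]*1000,1))
        H=cv2.cvtColor(p,cv2.COLOR_RGB2HSV);m=blob((H[...,1]<40)&(H[...,2]>140),280,205,306,240);print("gface",cen(n,m,.028))
        m=blob(colour(p,"brass"),280,205,306,240);print("gstem",cen(n,m,.014))
E
```

```text
top copper [ 373.  -123.1    nan    1. ] [ 373.  -123.1    0.     0.     0. ]
top green [365.5 172.9  44.8   4. ] [365.5 172.9   8.8   2.2  44.8]
top shoulders [(np.int32(16), [616.8, -256.5]), (np.int32(20), [611.9, -285.1]), (np.int32(17), [551.2, -242.0]), (np.int32(18), [545.0, -273.2])]
top ka [397.9 313.7   9.1  32. ] [398.1 310.3   9.1  32. ]
top kb [ 387.  -283.8  -54.2   33. ] [ 387.3 -282.   -54.2   33. ]
a [396.7 316.8  13. ]
b [ 384.2 -287.5   13. ]
a0 [420.5 319.4  13. ]
a1 [370.6 313.6  13. ]
b0 [ 399.2 -266.7   13. ]
b1 [ 369.6 -308.5   13. ]
gface [462.1 -14.7 -45.4  94. ]
gstem [421.6  -0.  -20.6  20. ]
side copper [ 416.5 -149.5    6.8  512. ] [ 416.9 -149.8   89.8   65.8    5.8]
side green [ 4.066e+02  1.539e+02 -3.000e-01  3.950e+02] [4.071e+02 1.537e+02 8.310e+01 4.490e+01 1.000e-01]
side shoulders [(np.int32(18), [613.8, -287.0]), (np.int32(21), [619.6, -256.8]), (np.int32(18), [547.2, -272.7]), (np.int32(21), [553.0, -244.5])]
side ka [397.  325.5   2.7  44. ] [395.2 329.    2.7  44. ]
side kb [ 386.3 -279.9   74.9   28. ] [ 384.6 -270.3   74.9   28. ]h.py:28: RuntimeWarning: Degrees of freedom <= 0 for slice
  c=w.mean(0);C=np.cov((w-c).T);v=np.linalg.eigh(C)[1][:,1]
  c *= np.true_divide(1, fact)
  c *= np.true_divide(1, fact)
```

```bash
python3 -m pendant '[[[176,373,-121],[0,0,-0.326],-1],[[176,373,-121],[0,0,-0.326],-1],[[176,373,-121],[0,0,-0.326],-1],[[176,373,-121],[0,0,-0.326],-1],[[176,373,-121],[0,0,-0.326],-1],[[176,373,-121],[0,0,-0.326],-1],[[176,373,-121],[0,0,-0.326],-1],[[176,373,-121],[0,0,-0.326],-1]]'
```

```text
t: 2.8
tcp_pos: [0.4046, -0.1737, 0.1183]
orientation: [3.141, -0.001, 0.105]
contact_force: [1.1, -1.2, 0.9]
grip_width: 0.0854
grip_force: 0.0
```

```bash
python3 -m pendant '[[[11,25,-50],[0,0,0],-1],[[11,25,-80],[0,0,0],-1],[[11,25,-80],[0,0,0],-1],[[11,25,-80],[0,0,0],-1]]'
```

```text
t: 3.2
tcp_pos: [0.4146, -0.1509, 0.0394]
orientation: [-3.141, 0.001, 0.104]
contact_force: [0.0, 0.3, -0.1]
grip_width: 0.0854
grip_force: 0.0
```

```bash
python3 -m pendant '[[[1,2,-20],[0,0,0],-0.8],[[1,2,-30],[0,0,0],-0.8],[[1,2,-37],[0,0,0],-0.8],[[1,2,-37],[0,0,0],-0.8],[[1,2,-39],[0,0,0],-0.8],[[1,2,-41],[0,0,0],-0.8],[[1,2,-41],[0,0,0],-0.8]]'
python3 - <<'E'
from h import *
p,d=shoot("side");cv2.imwrite("pics/s1.png",cv2.resize(p[130:260,290:450,::-1],None,fx=5,fy=4.6,interpolation=cv2.INTER_CUBIC))
E
```

```text
t: 3.9
tcp_pos: [0.416, -0.1484, -0.0022]
orientation: [3.142, -0.0, 0.105]
contact_force: [0.1, 0.4, -0.5]
grip_width: 0.0767
grip_force: 0.0
```

View pics/s1.png

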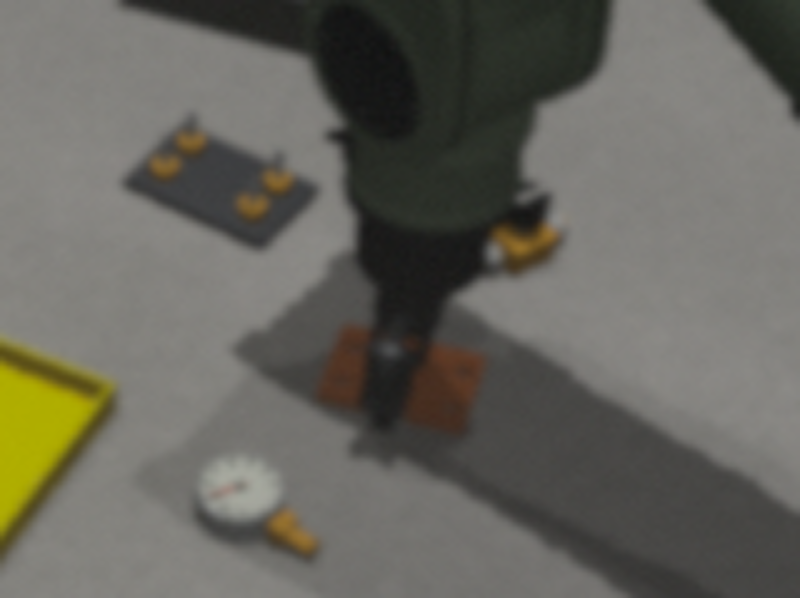

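The side view shows the fingers straddling the copper plate near its middle, with tips still a little above the table. I'll go lower.

```bash
python3 -m pendant '[[[0,0,0],[0,0,0],-0.6],[[0,0,0],[0,0,0],-0.6],[[0,0,-1],[0,0,0],-0.6],[[0,0,-2],[0,0,0],-0.6],[[0,0,-3],[0,0,0],-0.6],[[0,0,-4],[0,0,0],-0.6],[[0,0,-4],[0,0,0],-0.6]]'
```

```text
t: 4.65
tcp_pos: [0.4158, -0.1483, -0.0065]
orientation: [-3.141, 0.0, 0.105]
contact_force: [0.3, 1.4, 0.1]
grip_width: 0.0683
grip_force: 0.0
```

```bash
python3 -m pendant '[[[0,0,0],[0,0,0],0.2],[[0,0,0],[0,0,0],0.2],[[0,0,0],[0,0,0],0.2],[[0,0,0],[0,0,0],0.2],[[0,0,0],[0,0,0],0.2]]'
```

```text
t: 5.15
tcp_pos: [0.4166, -0.1488, -0.0052]
orientation: [3.14, -0.002, 0.104]
contact_force: [-0.2, -0.8, 36.4]
grip_width: 0.0601
grip_force: 83.7
```

```bash
python3 -m pendant '[[[0,0,2],[0,0,0],0.2],[[0,0,5],[0,0,0],0.2],[[0,0,15],[0,0,0],0.2],[[0,0,35],[0,0,0],0.2],[[0,0,60],[0,0,0],0.2],[[0,0,85],[0,0,0],0.2],[[0,0,85],[0,0,0],0.2]]'
python3 - <<'E'
from h import *
p,d=shoot("side");cv2.imwrite("pics/s2.png",cv2.resize(p[130:260,290:450,::-1],None,fx=5,fy=4.6,interpolation=cv2.INTER_CUBIC))
E
```

```text
t: 5.85
tcp_pos: [0.4166, -0.1485, 0.0813]
orientation: [3.14, -0.003, 0.105]
contact_force: [0.8, 0.9, -4.8]
grip_width: 0.0606
grip_force: 66.5
```

View pics/s2.png

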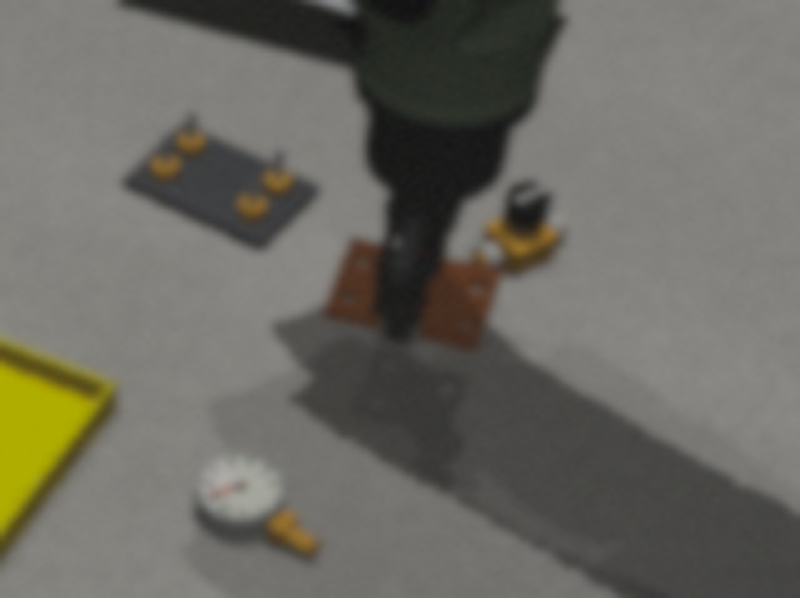

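The plate is held level and nearly centred, and the load of about 4.8 N fits. Next stop is above the carrier.

```bash
python3 -m pendant '[[[41,-29,0],[0,0,-0.1],0.2],[[82,-58,0],[0,0,-0.2],0.2],[[123,-87,0],[0,0,-0.297],0.2],[[150,-105,0],[0,0,-0.297],0.2],[[165,-116,0],[0,0,-0.297],0.2],[[165,-116,-10],[0,0,-0.297],0.2],[[165,-116,-10],[0,0,-0.297],0.2],[[165,-116,-10],[0,0,-0.297],0.2]]'
python3 - <<'E'
from h import *
s=monitor.observe();print(np.round(s['tcp_pos']*np.array(1000)-0,1),np.round(s['orientation'],3))
z=s['tcp_pos'][2]+.005+.01
for n in("side","top"):
    p,d=shoot(n);np.savez(n+"1.npz",p=p,d=d)
    m=blob(colour(p,"copper"),290,100,420,230)
    ys,xs=np.nonzero(m);print(n,m.sum(),xs.min(),xs.max(),ys.min(),ys.max(),np.median(d[m]))
    if m.sum()>20:print(cen(n,m,z),rect(n,m,z))
    if n=="side":cv2.imwrite("pics/s3.png",cv2.resize(p[110:220,290:400,::-1],None,fx=6,fy=5.4,interpolation=cv2.INTER_CUBIC))
    else:cv2.imwrite("pics/t3.png",cv2.resize(p[130:230,330:420,::-1],None,fx=6,fy=6,interpolation=cv2.INTER_CUBIC))
a=cv2.imread("pics/s3.png");b=cv2.imread("pics/t3.png");cv2.imwrite("pics/st3.png",cv2.resize(np.hstack([a[:594],b[:594]]),(800,397)))
E
```

```text
t: 6.7
tcp_pos: [0.5801, -0.2638, 0.0679]
orientation: [-3.141, 0.002, -0.192]
contact_force: [0.3, -1.1, -3.4]
grip_width: 0.0602
grip_force: 66.3
[ 580.1 -263.8   67.9] [-3.141e+00  2.000e-03 -1.920e-01]
side 37 319 351 151 158 1.3955214
[ 545.8 -277.9  -38.6   36. ] [ 546.8 -278.1   32.3   18.2  -32.8]
top 27 302 328 100 100 1.2283876
[826.4 -89.9  89.3  27. ] [826.4 -89.9  79.3   0.   89.3]
```

View pics/st3.png

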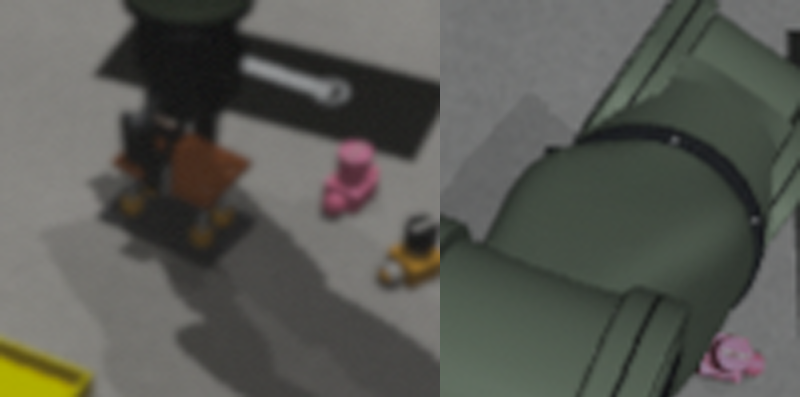

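The side view shows the plate over the carrier and parallel to it, but in shadow. From the top the arm hides it. I'll measure the plate with a looser colour mask in the side picture.

Run:
```python
from h import *
p=np.load("side1.npz")['p'];c=cams.get_calibration("side")
H=cv2.cvtColor(p,cv2.COLOR_RGB2HSV).astype(int)
m=blob((H[...,0]<13)&(H[...,1]>80)&(H[...,2]>35),314,130,353,165)
print(m.sum());
K=np.array([[c['fx'],0,c['cx']],[0,c['fy'],c['cy']],[0,0,1]]);R=np.array(c['R'])
def proj(cx,cy,yaw,z,hx,hy):
    ca,sa=np.cos(yaw),np.sin(yaw);q=np.array([[sx*hx,sy*hy] for sx,sy in((1,1),(1,-1),(-1,-1),(-1,1))])
    w=np.c_[cx+ca*q[:,0]-sa*q[:,1],cy+sa*q[:,0]+ca*q[:,1],np.full(4,z)]
    return cv2.projectPoints(w,cv2.Rodrigues(R)[0],np.array(c['t']),K,np.array(c['dist_coeffs']))[0].reshape(-1,2)
S=8;x0,y0=310,120
im=cv2.resize(p[y0:y0+75,x0:x0+60,::-1],None,fx=S,fy=S,interpolation=cv2.INTER_CUBIC)
im=np.clip(im.astype(float)*1.8,0,255).astype(np.uint8)
def dr(q,col):cv2.polylines(im,[np.round((q-[x0,y0]+.5)*S).astype(int)],True,col,1)
dr(proj(.5801,-.2638,-.192,.073,.045,.031),(255,255,0));dr(proj(.5801,-.2638,-.192,.083,.045,.031),(0,255,0))
dr(proj(.5823,-.2647,-.192,.010,.055,.035),(255,0,255))
dr(proj(.5823,-.2647,-.192,.020,.034,.015),(0,0,255))
cv2.imwrite("pics/s4.png",im)
```

```text
281
```

View pics/s4.png

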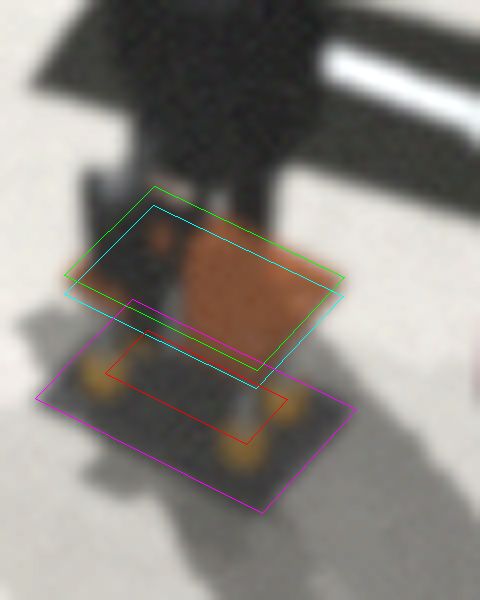

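The green outline is the expected plate top from the arm pose. It matches the visible plate, and the carrier outline matches too. I'll shift about (+2,-1) mm and descend carefully.

```bash
python3 -m pendant '[[[2,-1,-5],[0,0,0],0.2],[[2,-1,-12],[0,0,0],0.2],[[2,-1,-18],[0,0,0],0.2],[[2,-1,-22],[0,0,0],0.2],[[2,-1,-25],[0,0,0],0.2],[[2,-1,-28],[0,0,0],0.2],[[2,-1,-28],[0,0,0],0.2]]'
```

```text
t: 7.5
tcp_pos: [0.5827, -0.2653, 0.0403]
orientation: [-3.141, 0.0, -0.192]
contact_force: [0.2, -0.3, -5.3]
grip_width: 0.0603
grip_force: 66.4
```

```bash
python3 -m pendant '[[[0,0,-4],[0,0,0],0.2],[[0,0,-8],[0,0,0],0.2],[[0,0,-12],[0,0,0],0.2],[[0,0,-16],[0,0,0],0.2],[[0,0,-19],[0,0,0],0.2],[[0,0,-21],[0,0,0],0.2],[[0,0,-22],[0,0,0],0.2],[[0,0,-23],[0,0,0],0.2]]'
```

```text
t: 8.3
tcp_pos: [0.5829, -0.2653, 0.0176]
orientation: [-3.142, -0.0, -0.192]
contact_force: [0.8, 0.6, -2.9]
grip_width: 0.0603
grip_force: 66.5
```

```bash
python3 -m pendant '[[[0,0,-1],[0,0,0],0.2],[[0,0,-2],[0,0,0],0.2],[[0,0,-3],[0,0,0],0.2],[[0,0,-3],[0,0,0],0.2]]'
```

```text
t: 8.7
tcp_pos: [0.5829, -0.2654, 0.0148]
orientation: [-3.142, -0.0, -0.192]
contact_force: [0.1, 0.9, -0.8]
grip_width: 0.0604
grip_force: 66.7
```

```bash
python3 -m pendant '[[[0,0,0],[0,0,0],-1],[[0,0,0],[0,0,0],-1],[[0,0,0],[0,0,0],-1],[[0,0,30],[0,0,0],-1],[[0,0,70],[0,0,0],-1],[[0,0,100],[0,0,0],-1],[[-40,60,100],[0,0,0.192],-1],[[-60,105,100],[0,0,0.192],-1]]' && python3 -m pendant '[[[-117,315,0],[0,0,0],-1],[[-117,315,0],[0,0,0],-1],[[-117,315,0],[0,0,0],-1],[[-117,315,0],[0,0,0],-1],[[-117,315,0],[0,0,0],-1],[[-117,315,0],[0,0,0],-1],[[-117,315,0],[0,0,0],-1],[[-117,315,0],[0,0,0],-1]]'
python3 - <<'E'
from h import *
n="top";p,d=shoot(n);np.savez("top2.npz",p=p)
m=blob(colour(p,"copper"),350,155,395,206)|blob(colour(p,"copper"),355,160,390,204)
print(m.sum(),cen(n,m,.03),rect(n,m,.03))
for o in outline_of(n,"copper_plate"):print(o['conf'],rect(n,o['region'],.03))
p,d=shoot("side");m=blob(colour(p,"copper"),310,140,360,190);print(m.sum(),cen("side",m,.03),rect("side",m,.03))
cv2.imwrite("pics/s5.png",cv2.resize(p[120:200,300:370,::-1],None,fx=7,fy=7,interpolation=cv2.INTER_CUBIC))
E
```

```text
t: 9.5
tcp_pos: [0.5316, -0.1791, 0.1155]
orientation: [3.141, -0.002, 0.004]
contact_force: [1.9, 0.5, -1.7]
grip_width: 0.0855
grip_force: 0.0
t: 10.3
tcp_pos: [0.4139, 0.1402, 0.1147]
orientation: [-3.14, 0.001, 0.006]
contact_force: [1.2, -1.3, -0.9]
grip_width: 0.0853
grip_force: 0.0
505 [ 581.8 -262.6  -12.6  579. ] [ 581.4 -262.9   92.1   63.   -11. ]
0.95 [ 582.2 -261.4   90.4   62.6  -11.4]Traceback (most recent call last):
  File "<stdin>", line 6, in <module>
  File "h.py", line 26, in cen
    f=np.zeros(m.shape,np.uint8);cv2.drawContours(f,[max(cs,key=cv2.contourArea)],-1,1,-1)
                                                     ~~~^^^^^^^^^^^^^^^^^^^^^^^^
ValueError: max() iterable argument is empty
```

```bash
python3 -m pendant '[[[-8,15,-30],[0,0,-0.006],-1],[[-8,15,-70],[0,0,-0.006],-0.6],[[-8,15,-90],[0,0,-0.006],-0.6],[[-8,15,-100],[0,0,-0.006],-0.5],[[-8,15,-108],[0,0,-0.006],-0.4],[[-8,15,-112],[0,0,-0.006],-0.4],[[-8,15,-114],[0,0,-0.006],-0.4],[[-8,15,-114],[0,0,-0.006],-0.4]]'
```

```text
t: 11.25
tcp_pos: [0.4084, 0.1511, 0.0015]
orientation: [3.141, 0.0, -0.006]
contact_force: [-0.2, 0.2, 0.4]
grip_width: 0.0599
grip_force: 0.0
```

```bash
python3 -m pendant '[[[-2,3,-2],[0,0,0.006],-0.4],[[-2,3,-2],[0,0,0.006],-0.4],[[-2,3,-2],[0,0,0.006],-0.1],[[-2,3,-2],[0,0,0.006],0.2],[[-2,3,-2],[0,0,0.006],0.4],[[-2,3,-2],[0,0,0.006],0.4],[[-2,3,-2],[0,0,0.006],0.4]]'
```

```text
t: 11.95
tcp_pos: [0.407, 0.1547, 0.0003]
orientation: [3.141, 0.002, 0.0]
contact_force: [-0.6, 1.5, 15.2]
grip_width: 0.0482
grip_force: 59.6
```

```bash
python3 -m pendant '[[[0,0,3],[0,0,0],0.4],[[0,0,20],[0,0,0],0.4],[[0,0,60],[0,0,0],0.4],[[0,0,95],[0,0,0],0.4],[[0,0,95],[0,0,0],0.4]]'
python3 - <<'E'
from h import *
s=monitor.observe();print(s['tcp_pos'],s['orientation'])
p,d=shoot("side");z=s['tcp_pos'][2]+.010
m=blob(colour(p,"green"),290,200,380,315);print(m.sum(),cen("side",m,z),rect("side",m,z))
cv2.imwrite("pics/s6.png",cv2.resize(p[200:330,270:400,::-1],None,fx=4.5,fy=4.5,interpolation=cv2.INTER_CUBIC))
E
```

```text
t: 12.45
tcp_pos: [0.4079, 0.155, 0.0981]
orientation: [-3.141, -0.002, 0.0]
contact_force: [0.6, 0.2, -1.3]
grip_width: 0.048
grip_force: 62.7
[0.40785893 0.15496733 0.09805519] [-3.14064590e+00 -1.93290774e-03  1.59210024e-04]Traceback (most recent call last):
  File "<stdin>", line 4, in <module>
  File "h.py", line 26, in cen
    f=np.zeros(m.shape,np.uint8);cv2.drawContours(f,[max(cs,key=cv2.contourArea)],-1,1,-1)
                                                     ~~~^^^^^^^^^^^^^^^^^^^^^^^^
ValueError: max() iterable argument is empty
```

```bash
python3 -m pendant '[[[20,-45,0],[0,0,0],0.4],[[38,-90,0],[0,0,-0.05],0.4],[[57,-135,0],[0,0,-0.1],0.4],[[75,-180,0],[0,0,-0.15],0.4],[[94,-225,0],[0,0,-0.192],0.4],[[113,-270,0],[0,0,-0.192],0.4],[[132,-315,0],[0,0,-0.192],0.4],[[150,-360,0],[0,0,-0.192],0.4]]' && python3 -m pendant '[[[13,-30,-5],[0,0,0],0.4],[[22,-50,-15],[0,0,0],0.4],[[25.5,-60,-25],[0,0,0],0.4],[[25.5,-60,-27],[0,0,0],0.4],[[25.5,-60,-27],[0,0,0],0.4],[[25.5,-60,-27],[0,0,0],0.4]]'
python3 - <<'E'
from h import *
s=monitor.observe();c=cams.get_calibration("side")
p,d=shoot("side")
K=np.array([[c['fx'],0,c['cx']],[0,c['fy'],c['cy']],[0,0,1]]);R=np.array(c['R'])
def proj(cx,cy,yaw,z,hx,hy):
    ca,sa=np.cos(yaw),np.sin(yaw);q=np.array([[sx*hx,sy*hy] for sx,sy in((1,1),(1,-1),(-1,-1),(-1,1))])
    w=np.c_[cx+ca*q[:,0]-sa*q[:,1],cy+sa*q[:,0]+ca*q[:,1],np.full(4,z)]
    return cv2.projectPoints(w,cv2.Rodrigues(R)[0],np.array(c['t']),K,np.array(c['dist_coeffs']))[0].reshape(-1,2)
S=8;x0,y0=310,120
im=cv2.resize(p[y0:y0+75,x0:x0+60,::-1],None,fx=S,fy=S,interpolation=cv2.INTER_CUBIC)
im=np.clip(im.astype(float)*1.8,0,255).astype(np.uint8)
def dr(q,col):cv2.polylines(im,[np.round((q-[x0,y0]+.5)*S).astype(int)],True,col,1)
x,y,z=s['tcp_pos'];a=s['orientation'][2]
dr(proj(x,y,a,z,.045,.025),(255,255,0));dr(proj(x,y,a,z+.01,.045,.025),(255,0,255))
dr(proj(.5829,-.2654,-.192,.030,.045,.031),(0,0,255))
cv2.imwrite("pics/s7.png",im)
E
```

```text
t: 13.3
tcp_pos: [0.557, -0.2075, 0.0936]
orientation: [3.141, 0.004, -0.192]
contact_force: [1.6, 0.8, -1.6]
grip_width: 0.0479
grip_force: 62.7
t: 13.9
tcp_pos: [0.5825, -0.2643, 0.068]
orientation: [3.141, 0.002, -0.191]
contact_force: [-0.4, 0.3, -1.3]
grip_width: 0.048
grip_force: 62.7
```

View pics/s7.png

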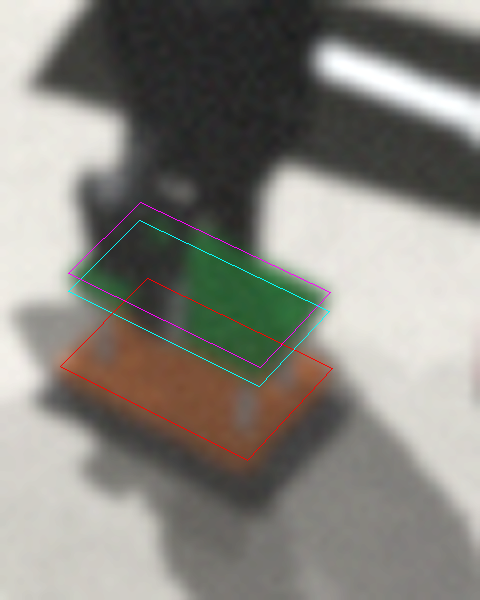

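The green plate matches its predicted outline, and the copper plate lies flat on the shoulders. Lowering now.

```bash
python3 -m pendant '[[[1,-1,-8],[0,0,0],0.4],[[1,-1,-15],[0,0,0],0.4],[[1,-1,-20],[0,0,0],0.4],[[1,-1,-24],[0,0,0],0.4],[[1,-1,-27],[0,0,0],0.4],[[1,-1,-27],[0,0,0],0.4]]' && python3 -m pendant '[[[0,0,-3],[0,0,0],0.4],[[0,0,-5],[0,0,0],0.4],[[0,0,-7],[0,0,0],0.4],[[0,0,-8.5],[0,0,0],0.4],[[0,0,-8.5],[0,0,0],0.4]]'
```

```text
t: 14.55
tcp_pos: [0.5833, -0.2665, 0.0403]
orientation: [3.141, 0.003, -0.192]
contact_force: [-0.6, -0.4, -1.9]
grip_width: 0.048
grip_force: 62.7
t: 15.05
tcp_pos: [0.5834, -0.2666, 0.032]
orientation: [3.141, 0.003, -0.192]
contact_force: [0.0, 0.7, -0.8]
grip_width: 0.0481
grip_force: 62.7
```

```bash
python3 -m pendant '[[[0,0,-1.5],[0,0,0],0.4],[[0,0,-1.5],[0,0,0],-0.2],[[0,0,-1.5],[0,0,0],-0.4],[[0,0,0],[0,0,0],-0.6],[[0,0,30],[0,0,0],-1],[[0,0,75],[0,0,0],-1],[[0,0,100],[0,0,0],-1],[[-30,0,100],[0,0,0.1],-1]]' && python3 -m pendant '[[[-45,-5,0],[0,0,0.15],-1],[[-90,-10,0],[0,0,0.3],-1],[[-135,-15,0],[0,0,0.45],-1],[[-168,-19,0],[0,0,0.592],-1],[[-168,-19,-10],[0,0,0.592],-0.5],[[-168,-19,-10],[0,0,0.592],-0.2],[[-168,-19,-10],[0,0,0.592],-0.2]]'
python3 - <<'E'
from h import *
n="top";p,d=shoot(n);np.savez("top3.npz",p=p)
m=blob(colour(p,"green"),350,155,395,206);print(m.sum())
for o in outline_of(n,"green_plate"):print(o['conf'],rect(n,o['region'],.04))
cv2.imwrite("pics/t8.png",cv2.resize(p[150:270,340:440,::-1],None,fx=5,fy=5,interpolation=cv2.INTER_CUBIC))
E
```

```text
t: 15.85
tcp_pos: [0.5565, -0.2667, 0.1353]
orientation: [3.139, -0.004, -0.09]
contact_force: [-0.1, -1.3, -2.1]
grip_width: 0.0856
grip_force: 0.0
t: 16.55
tcp_pos: [0.3863, -0.2855, 0.1222]
orientation: [3.141, 0.002, 0.499]
contact_force: [0.1, 0.1, -0.9]
grip_width: 0.0515
grip_force: 0.0
339
0.68 [307.5 241.1  68.1  36.  -52.8]
0.62 [ 583.  -263.3   90.7   50.   -11.2]
```

View pics/t8.png

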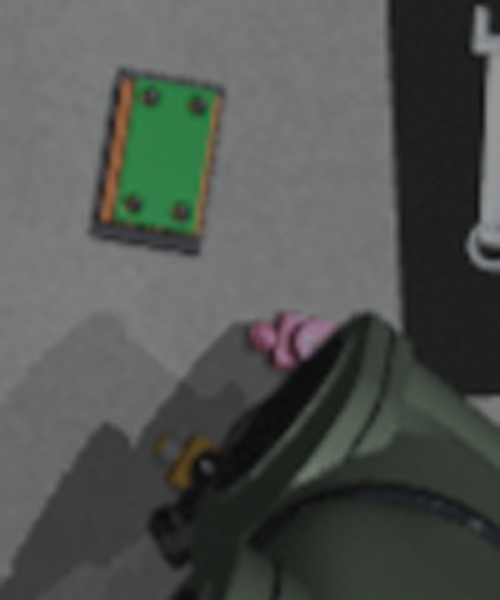

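The top view shows green flat on copper, with posts centred in the holes. Next I'll grip valve_b's knob.

```bash
python3 -m pendant '[[[0,0,-40],[0,0,0],-0.2],[[0,0,-70],[0,0,0],-0.2],[[0,0,-84],[0,0,0],-0.2],[[0,0,-87],[0,0,0],-0.2],[[0,0,-87],[0,0,0],0.1],[[0,0,-87],[0,0,0],0.4],[[0,0,-87],[0,0,0],0.7],[[0,0,-87],[0,0,0],0.7]]' && python3 -m pendant '[[[0,0,0],[0,0,0],0.7],[[0,0,5],[0,0,0],0.7],[[0,0,30],[0,0,0],0.7],[[0,0,70],[0,0,0],0.7],[[0,0,95],[0,0,0],0.7],[[0,0,95],[0,0,0],0.7]]'
python3 - <<'E'
from h import *
p,d=shoot("side");cv2.imwrite("pics/s9.png",cv2.resize(p[100:210,340:450,::-1],None,fx=5,fy=5,interpolation=cv2.INTER_CUBIC))
E
```

```text
t: 17.45
tcp_pos: [0.3861, -0.2858, 0.0361]
orientation: [3.139, 0.001, 0.5]
contact_force: [1.0, 0.8, 9.1]
grip_width: 0.0266
grip_force: 58.9
t: 18.05
tcp_pos: [0.3863, -0.2862, 0.1334]
orientation: [3.137, 0.0, 0.5]
contact_force: [1.1, 0.9, -3.2]
grip_width: 0.0257
grip_force: 59.7
```

View pics/s9.png

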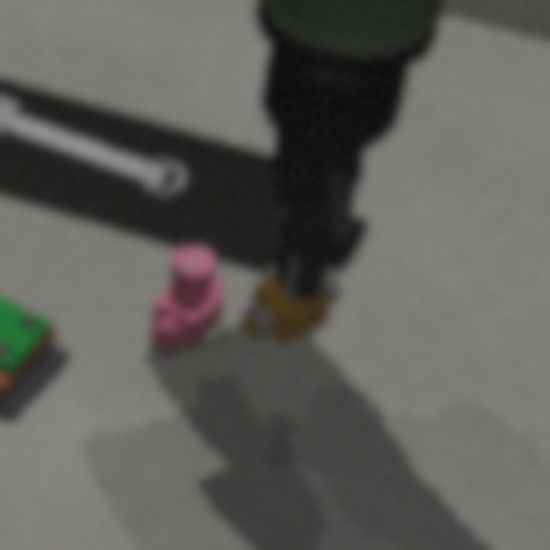

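Valve_b is held upright and clear of the pink one. On to the blue tray.

```bash
python3 -m pendant '[[[18,46,0],[0,0,-0.1],0.7],[[36,90,0],[0,0,-0.2],0.7],[[54,136,0],[0,0,-0.3],0.7],[[72,182,0],[0,0,-0.4],0.7],[[90,227,0],[0,0,-0.5],0.7],[[108,272,0],[0,0,-0.6],0.7],[[126,318,0],[0,0,-0.7],0.7],[[144,363,0],[0,0,-0.8],0.7]]' && python3 -m pendant '[[[18,46,0],[0,0,-0.1],0.7],[[36,90,0],[0,0,-0.1],0.7],[[54,136,0],[0,0,-0.1],0.7],[[66,165,0],[0,0,-0.1],0.7],[[71,179,0],[0,0,-0.1],0.7],[[71,179,0],[0,0,-0.1],0.7],[[71,179,0],[0,0,-0.1],0.7]]'
python3 - <<'E'
from h import *
p,d=shoot("side");cv2.imwrite("pics/s10.png",cv2.resize(p[220:360,180:320,::-1],None,fx=4,fy=4,interpolation=cv2.INTER_CUBIC))
for n in("top","side"):
    p=np.load(n+"0.npz")['p'];m=colour(p,"blue");m=blob(m,160,140,225,210) if n=="top" else blob(m,190,265,285,355)
    print(n,rect(n,m,.028),cen(n,m,.01))
E
```

```text
t: 18.9
tcp_pos: [0.5294, 0.0795, 0.1294]
orientation: [3.14, 0.003, -0.304]
contact_force: [0.5, -0.9, -2.9]
grip_width: 0.026
grip_force: 59.7
t: 19.6
tcp_pos: [0.6, 0.2555, 0.1292]
orientation: [3.139, 0.003, -0.401]
contact_force: [0.4, -1.4, -1.9]
grip_width: 0.0263
grip_force: 59.7
top [604.6 289.9 154.8 129.8  84.1] [ 607.   295.7   82.9 2051. ]
side [604.7 293.8 151.7 132.5  84.2] [ 610.5  290.5   86.5 3009. ]
```

View pics/s10.png

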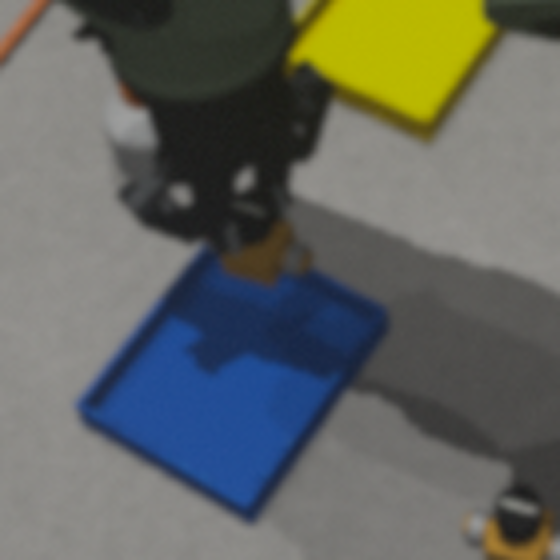

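The valve is upright over the near-right part of the blue tray. Lowering it.

```bash
python3 -m pendant '[[[1,2,-30],[0,0,0],0.7],[[1,2,-60],[0,0,0],0.7],[[1,2,-76],[0,0,0],0.7],[[1,2,-83],[0,0,0],0.7],[[1,2,-86],[0,0,0],0.7],[[1,2,-88],[0,0,0],0.7],[[1,2,-89],[0,0,0],0.7],[[1,2,-89],[0,0,0],0.7]]'
```

```text
t: 20.45
tcp_pos: [0.6016, 0.2585, 0.0418]
orientation: [3.141, 0.002, -0.4]
contact_force: [-0.7, -0.2, -1.3]
grip_width: 0.0258
grip_force: 59.8
```

```bash
python3 -m pendant '[[[0,0,-1],[0,0,0],0.7],[[0,0,-2],[0,0,0],0.7],[[0,0,-2],[0,0,0],0.7]]'
```

```text
t: 20.75
tcp_pos: [0.602, 0.2583, 0.0401]
orientation: [3.142, 0.001, -0.4]
contact_force: [-1.6, -1.3, 9.3]
grip_width: 0.0262
grip_force: 61.2
```

```bash
python3 -m pendant '[[[0,0,0],[0,0,0],0.2],[[0,0,0],[0,0,0],-0.1],[[0,0,0],[0,0,0],-0.2],[[0,0,20],[0,0,0],-0.2],[[0,0,60],[0,0,0],-0.2],[[0,0,90],[0,0,0],-0.2],[[-40,11,90],[0,0,0.1],-0.2],[[-85,22,90],[0,0,0.2],-0.2]]' && python3 -m pendant '[[[-45,12,0],[0,0,0.1],-0.2],[[-90,25,0],[0,0,0.2],-0.2],[[-118,33,0],[0,0,0.2],-0.2],[[-119,34,0],[0,0,0.2],-0.2],[[-119,34,0],[0,0,0.2],-0.2],[[-119,34,0],[0,0,0.2],-0.2]]'
python3 - <<'E'
from h import *
p,d=shoot("top");q,d=shoot("side")
a=cv2.resize(p[140:260,160:260,::-1],(480,576),interpolation=cv2.INTER_CUBIC);b=cv2.resize(q[265:385,190:340,::-1],(320,256),interpolation=cv2.INTER_CUBIC)
im=np.zeros((576,800,3),np.uint8);im[:,:480]=a;im[:256,480:]=b;cv2.imwrite("pics/m11.png",im)
E
```

```text
t: 21.55
tcp_pos: [0.516, 0.2801, 0.1296]
orientation: [3.141, 0.001, -0.197]
contact_force: [0.7, 1.7, -1.6]
grip_width: 0.0512
grip_force: 0.0
t: 22.15
tcp_pos: [0.3984, 0.314, 0.1293]
orientation: [3.141, 0.002, -0.001]
contact_force: [-0.4, -0.5, 0.9]
grip_width: 0.0513
grip_force: 0.0
```

View pics/m11.png

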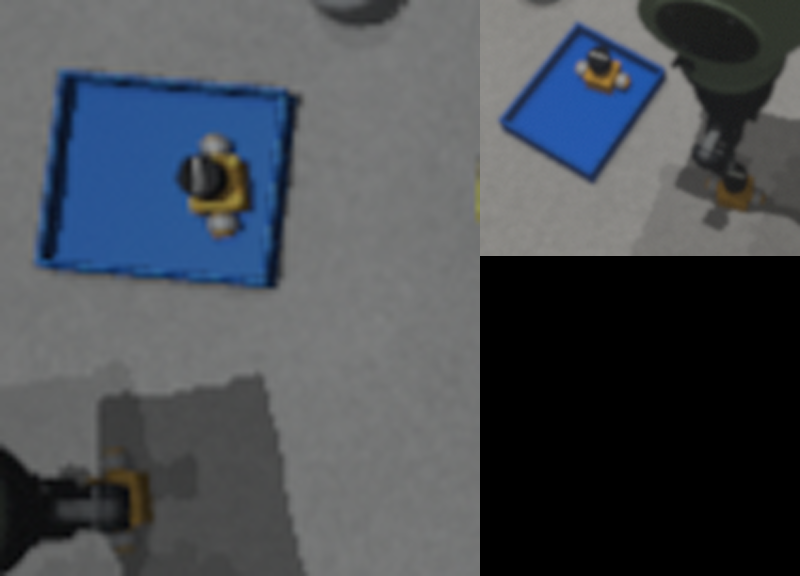

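Valve_b stands upright in the blue tray with its stubs along the tray's x. The gripper is over valve_a, so I'll grip it.

```bash
python3 -m pendant '[[[0,0,-40],[0,0,0],-0.2],[[0,0,-75],[0,0,0],-0.2],[[0,0,-90],[0,0,0],-0.2],[[0,0,-93],[0,0,0],-0.2],[[0,0,-93],[0,0,0],0.1],[[0,0,-93],[0,0,0],0.4],[[0,0,-93],[0,0,0],0.7],[[0,0,-93],[0,0,0],0.7]]' && python3 -m pendant '[[[0,0,0],[0,0,0],0.7],[[0,0,5],[0,0,0],0.7],[[0,0,30],[0,0,0],0.7],[[0,0,70],[0,0,0],0.7],[[0,0,95],[0,0,0],0.7],[[0,0,95],[0,0,0],0.7]]'
```

```text
t: 23.05
tcp_pos: [0.3978, 0.3147, 0.037]
orientation: [3.142, 0.001, -0.0]
contact_force: [0.3, -0.2, 6.9]
grip_width: 0.0262
grip_force: 59.3
t: 23.65
tcp_pos: [0.3981, 0.315, 0.1342]
orientation: [-3.14, -0.001, 0.0]
contact_force: [-0.2, -0.9, -2.5]
grip_width: 0.0265
grip_force: 59.5
```

```bash
python3 -m pendant '[[[45,3,0],[0,0,-0.1],0.7],[[90,6,0],[0,0,-0.19],0.7],[[135,9,0],[0,0,-0.19],0.7],[[180,11,0],[0,0,-0.19],0.7],[[205,13,0],[0,0,-0.19],0.7],[[210,13,-20],[0,0,-0.19],0.7],[[210,13,-50],[0,0,-0.19],0.7],[[210,13,-70],[0,0,-0.19],0.7]]' && python3 -m pendant '[[[0,0,-10],[0,0,0],0.7],[[0,0,-16],[0,0,0],0.7],[[0,0,-20],[0,0,0],0.7],[[0,0,-22],[0,0,0],0.7],[[0,0,-23],[0,0,0],0.7],[[0,0,-23],[0,0,0],0.7]]'
```

```text
t: 24.45
tcp_pos: [0.6059, 0.327, 0.0579]
orientation: [3.139, 0.005, -0.191]
contact_force: [-0.3, -0.1, -1.7]
grip_width: 0.0266
grip_force: 59.7
t: 25.05
tcp_pos: [0.6082, 0.3281, 0.0401]
orientation: [-3.14, 0.0, -0.19]
contact_force: [-2.4, 1.5, 10.3]
grip_width: 0.0263
grip_force: 59.6
```

```bash
python3 -m pendant '[[[0,0,0],[0,0,0],0.2],[[0,0,0],[0,0,0],-0.1],[[0,0,0],[0,0,0],-0.2],[[0,0,20],[0,0,0],-0.2],[[0,0,60],[0,0,0],-0.2],[[0,0,90],[0,0,0],-0.2],[[-40,-30,90],[0,0,0],-0.6],[[-80,-60,90],[0,0,0],-1]]'
python3 - <<'E'
from h import *
p,d=shoot("top");q,d2=shoot("side");np.savez("g.npz",p=p,q=q)
a=cv2.resize(p[140:260,160:260,::-1],(380,456),interpolation=cv2.INTER_CUBIC);b=cv2.resize(q[190:290,280:380,::-1],(400,400),interpolation=cv2.INTER_CUBIC)
c=cv2.resize(p[195:245,265:315,::-1],(400,400),interpolation=cv2.INTER_CUBIC)
im=np.zeros((600,800,3),np.uint8);im[:456,:380]=a;im[:400,400:]=c;im[400:,600:]=cv2.resize(b,(200,200));cv2.imwrite("pics/m12.png",im)
for n,i,x in(("top",p,(292.3,220)),("side",q,(338,236))):
    H=cv2.cvtColor(i,cv2.COLOR_RGB2HSV);b=(280,208,304,232) if n=="top" else (326,226,350,250)
    m=blob((H[...,1]<60)&(H[...,2]>125),*b);print(n,m.sum(),cen(n,m,.028),rect(n,m,.028),"bg",np.median(H[195:205,265:275,2]))
    m=blob(colour(i,"brass"),b[0],b[1],b[2]+6,b[3]+12);print(" stem",cen(n,m,.014))
E
```

```text
t: 25.85
tcp_pos: [0.5427, 0.2783, 0.1287]
orientation: [-3.141, 0.0, -0.19]
contact_force: [1.9, -0.0, -1.6]
grip_width: 0.0781
grip_force: 0.0
top 183 [465.1 -12.9 -12.4 188. ] [466.1 -12.9  46.4  43.3  -0.8] bg 120.0
 stem [ 4.211e+02  2.000e-01 -1.360e+01  2.000e+01]
side 171 [469.4   1.6  42.5 170. ] [ 4.604e+02 -3.000e-01  6.460e+01  5.780e+01  2.350e+01] bg 44.5
 stem [431.5  -5.4 -28.8  51. ]
```

View pics/m12.png

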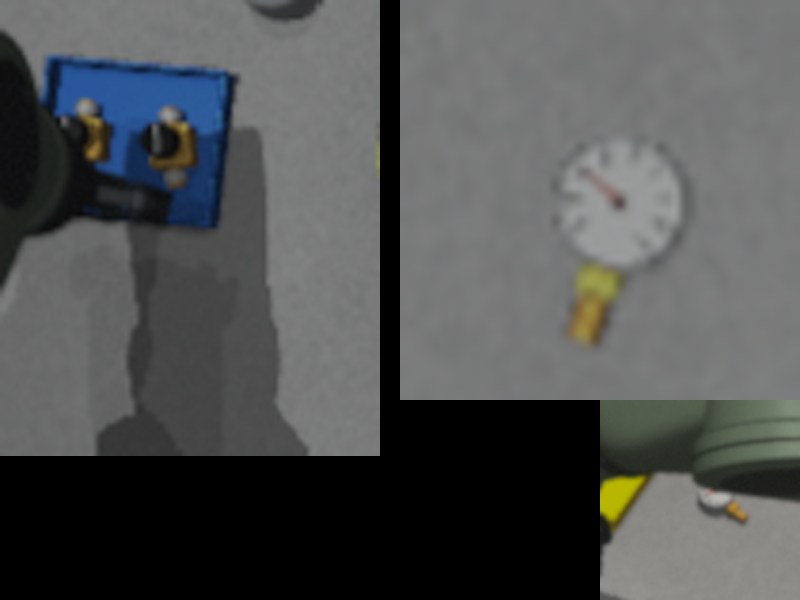

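Both valves are upright in the blue tray. The gauge face is clear in the enlargement, centre about (466,-13) mm, stem yaw about -16°. Going there.

```bash
python3 -m pendant '[[[-10,-45,0],[0,0,-0.095],-1],[[-23,-90,0],[0,0,-0.095],-1],[[-36,-135,0],[0,0,-0.095],-1],[[-48,-180,0],[0,0,-0.095],-1],[[-60,-225,0],[0,0,-0.095],-1],[[-66,-265,0],[0,0,-0.095],-1],[[-68,-285,-20],[0,0,-0.095],-1],[[-68,-285,-40],[0,0,-0.095],-1]]' && python3 -m pendant '[[[0,0,-5],[0,0,0],-1],[[0,0,-5],[0,0,0],-1]]'
```

```text
t: 26.75
tcp_pos: [0.4753, -0.0093, 0.0883]
orientation: [3.141, 0.0, -0.29]
contact_force: [0.7, 1.1, -0.2]
grip_width: 0.0854
grip_force: 0.0
t: 26.95
tcp_pos: [0.475, -0.0059, 0.083]
orientation: [3.142, 0.003, -0.285]
contact_force: [-0.3, -0.6, -0.1]
grip_width: 0.0855
grip_force: 0.0
```

```bash
python3 -m pendant '[[[-9.5,-7,-10],[0,0,0],-1],[[-9.5,-7,-35],[0,0,0],-1],[[-9.5,-7,-60],[0,0,0],-0.8],[[-9.5,-7,-74],[0,0,0],-0.6],[[-9.5,-7,-80],[0,0,0],-0.5],[[-9.5,-7,-80],[0,0,0],-0.5],[[-9.5,-7,-80],[0,0,0],-0.5]]'
```

```text
t: 27.65
tcp_pos: [0.466, -0.013, 0.004]
orientation: [-3.141, 0.001, -0.285]
contact_force: [0.2, -0.6, 0.5]
grip_width: 0.064
grip_force: 0.0
```

```bash
python3 -m pendant '[[[0,0,0],[0,0,0],-0.3],[[0,0,0],[0,0,0],-0.1],[[0,0,0],[0,0,0],0.1],[[0,0,0],[0,0,0],0.3],[[0,0,0],[0,0,0],0.3],[[0,0,0],[0,0,0],0.3]]' && python3 -m pendant '[[[0,0,2],[0,0,0],0.3],[[0,0,6],[0,0,0],0.3],[[0,0,14],[0,0,0],0.3],[[0,0,30],[0,0,0],0.3],[[0,0,50],[0,0,0],0.3],[[0,0,70],[0,0,0],0.3],[[0,0,70],[0,0,0],0.3]]'
python3 - <<'E'
from h import *
for n in("top","side"):
    p=np.load(n+"0.npz")['p'];m=colour(p,"yellow");m=blob(m,255,140,315,195) if n=="top" else blob(m,245,195,318,258)
    print(n,rect(n,m,.028),cen(n,m,.01))
E
```

```text
t: 28.25
tcp_pos: [0.466, -0.0131, 0.0042]
orientation: [-3.141, 0.001, -0.285]
contact_force: [-1.1, 1.0, 17.1]
grip_width: 0.0479
grip_force: 59.1
t: 28.95
tcp_pos: [0.4663, -0.013, 0.0753]
orientation: [-3.141, -0.0, -0.285]
contact_force: [0.5, -0.1, -1.5]
grip_width: 0.0482
grip_force: 62.2
top [631.    9.5 147.1 129.2  85.8] [ 633.7   10.9   85.3 1908. ]
side [631.3  14.5 156.6 132.6  85.5] [ 637.7    5.8   88.2 1996. ]
```

```bash
python3 -m pendant '[[[40,6,0],[0,0,0.1],0.3],[[80,11,0],[0,0,0.2],0.3],[[120,17,0],[0,0,0.2],0.3],[[155,22,0],[0,0,0.2],0.3],[[172,24,0],[0,0,0.2],0.3],[[175,24,0],[0,0,0.2],0.3],[[175,24,0],[0,0,0.2],0.3]]' && python3 -m pendant '[[[0,0,-20],[0,0,0],0.3],[[0,0,-40],[0,0,0],0.3],[[0,0,-52],[0,0,0],0.3],[[0,0,-58],[0,0,0],0.3],[[0,0,-62],[0,0,0],0.3],[[0,0,-64],[0,0,0],0.3],[[0,0,-65],[0,0,0],0.3],[[0,0,-65],[0,0,0],0.3]]'
```

```text
t: 29.65
tcp_pos: [0.64, 0.0106, 0.0723]
orientation: [3.142, 0.003, -0.086]
contact_force: [-1.4, -0.9, -1.4]
grip_width: 0.0486
grip_force: 62.3
t: 30.45
tcp_pos: [0.6407, 0.0109, 0.0085]
orientation: [-3.142, 0.002, -0.086]
contact_force: [-0.1, 0.5, -1.0]
grip_width: 0.048
grip_force: 62.3
```

```bash
python3 -m pendant '[[[0,0,-0.5],[0,0,0],0.3],[[0,0,-1],[0,0,0],0.3],[[0,0,-1],[0,0,0],0.3]]' && python3 -m pendant '[[[0,0,0],[0,0,0],-0.3],[[0,0,0],[0,0,0],-0.5],[[0,0,0],[0,0,0],-0.5],[[0,0,15],[0,0,0],-0.5],[[0,0,50],[0,0,0],-0.5],[[0,0,100],[0,0,0],-0.5],[[0,0,150],[0,0,0],-0.5]]' && python3 -m pendant '[[[-45,-45,50],[0,0,0],-0.5],[[-90,-90,50],[0,0,0],-0.5],[[-130,-130,50],[0,0,0],-0.5],[[-170,-170,50],[0,0,0],-0.5],[[-200,-200,50],[0,0,0],-0.5],[[-200,-250,50],[0,0,0],-0.5],[[-200,-300,50],[0,0,0],-0.5],[[-200,-300,50],[0,0,0],-0.5]]'
python3 - <<'E'
from h import *
p,d=shoot("top");cv2.imwrite("pics/t13.png",cv2.resize(p[110:260,160:460,::-1],(800,400),interpolation=cv2.INTER_CUBIC))
H=cv2.cvtColor(p,cv2.COLOR_RGB2HSV);m=blob((H[...,1]<60)&(H[...,2]>125),265,145,305,185);print(cen("top",m,.032),rect("top",m,.032))
for t,z in(("green_plate",.04),("wrench",.005),("bottle",.09)):
    for o in outline_of("top",t):print(t,round(o['conf'],2),rect("top",o['region'],z))
E
```

```text
t: 30.75
tcp_pos: [0.6408, 0.0108, 0.0083]
orientation: [-3.141, 0.002, -0.086]
contact_force: [-5.4, 1.0, 12.6]
grip_width: 0.0481
grip_force: 64.0
t: 31.45
tcp_pos: [0.6402, 0.0106, 0.1599]
orientation: [3.141, 0.002, -0.086]
contact_force: [1.3, 0.4, 0.1]
grip_width: 0.0638
grip_force: 0.0
t: 32.25
tcp_pos: [0.4392, -0.2923, 0.2086]
orientation: [3.14, 0.001, -0.088]
contact_force: [0.4, 0.6, -0.2]
grip_width: 0.0639
grip_force: 0.0
[640.4  13.1 -26.5 165. ] [ 6.398e+02  1.300e+01  4.440e+01  4.380e+01 -6.000e-01]
green_plate 0.86 [307.6 240.9  71.1  39.6 -53. ]
green_plate 0.68 [ 582.8 -262.9   91.1   51.3  -10.9]
green_plate 0.61 [606.9 325.9  57.6  46.2  27. ]
wrench 0.72 [ 633.6 -488.    91.2   35.7   -3.1]
```

View pics/t13.png

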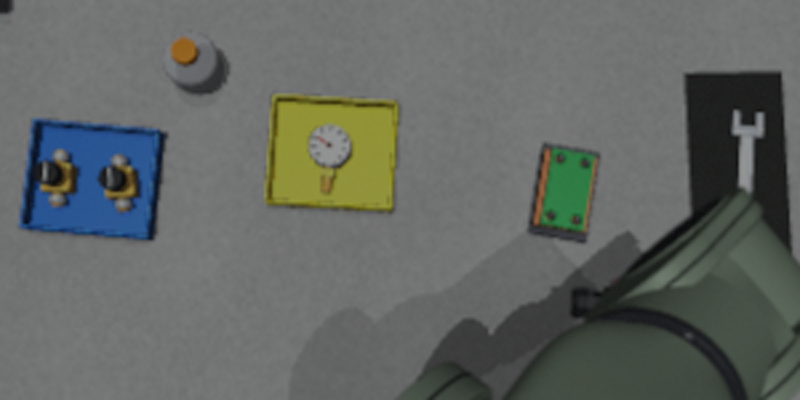

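Everything is in place: both valves are upright in the blue tray, the gauge lies face up in the yellow tray, the plates are stacked on the carrier, and the bottle and wrench are untouched. Handing in.

```bash
python3 -c "
from workcell import ticket;print(ticket.job_done())"
```

```text
the job is handed in; nothing more can be done
None
```

The job is handed in at about 32 s of robot time. My last top view showed both valves upright in the blue tray, the gauge face up in the yellow tray, green flat on copper on the carrier, and the bottle and wrench in place; the judge's result was not shown.

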